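# Charge the vibratory finisher with media

## Robot

A 6-joint arm with a two-finger parallel gripper is mounted at the origin on the work surface. World frame = base frame: x ahead of the robot, y to its left, z up, the work surface at z = 0. Lengths are in m, angles in degrees, forces in N, time in s.
With the tool pointing down it reaches from about 0.4 to 0.825 m from the base axis. Payload 7 kg.
Tool frame: the origin (TCP) lies midway between the tips of the shut fingers; the grasp point (between the pads) lies r.grip_depth behind it (r.grip_depth is the distance from the TCP to the grasp point, in m); z points along the fingers, y is the line along which they close (so a half turn about z gives the same grasp; the last joint's range is limited). The gripper opens to 88 mm and grips with 3 to 60 N. Pads are 19 mm wide; open, the fingers measure 130 mm over their backs; the gripper's body (78 mm by 193 mm) begins 47 mm behind the grasp point.
Start: joints at [-50.013, 20.546, 0.682, 0, -70.136, -16.507], TCP at [0.269, -0.619, 0.227] pointing down, gripper open.
Joint ranges: [-176.03, 176.03], [-82.01, 121.73], [-58.28, 71.71], [-173.87, 95.51], [-174.79, -0.11], [-173.66, 173.66]. Speed limits (degrees/s): [136.94, 136.94, 172.46, 180, 180, 180].

## Interface

Orientations are given as [roll, pitch, yaw] about the fixed x, y, z axes, in that order (R = Rz(yaw) Ry(pitch) Rx(roll)).
In Python, from plant import r gives the robot as it stands.
- The arm moves only by the shell command python3 drive.py 'ROWS' [OPENING] [FORCE]. ROWS is a JSON list of rows, 1 to 12 of them, each of 6 numbers: dx, dy, dz in m, then a rotation vector rx, ry, rz in degrees; each row is the pose to reach, as a shift and turn from the pose commanded when the command began, along the tool's axes at that moment; what a row does not reach only later rows make up. A row lasts 1/12 s, in which the tool goes at most 0.0417 m and 7.16 degrees, less where a joint would pass 70% of its speed; a pose out of reach is approached as far as the arm can. OPENING is the finger opening in m, set as the command begins (- or left out keeps the last). The fingers move at their own pace and stop on an object; FORCE is the grip in N (left out, the last holds). Time passes only in rows, so rows that do not move let the fingers close. It prints the time, the measured TCP pose, the force, the opening and the grip force at its end.
- r.get_state(): the state, without advancing time (a new reading comes with each control period).
- r.capture(name): name is "side" or "top" or "wrist"; returns a dict with "frame" (420x560x3 uint8, red, green, blue), "z_map" (420x560 float32, m along the optical axis (not along the pixel's ray), 0 where there is no reading), "fx", "fy", "cx", "cy" (pixels), "D" ([k1, k2, p1, p2, k3] as OpenCV has them; the pictures are not rectified), "cam_to_world" (4x4, takes a point from camera to world coordinates). Camera axes: x right, y down, z forward; pixel columns grow to the right and rows downward; lengths in m; the calibration is good to about 2 mm. A picture is of the moment at which its call begins.
- r.close_job(): hands the job in; it is judged then, once.
The state is a dict: "time_s": time; "joints": joint angles; "qd": joint speeds; "joint_torque": joint torques, N m; "tcp_pos": TCP position; "eef_rot": TCP orientation; "contact_force": force on the tool from outside, world axes, zero at the start; "moment": the same for the moment, N m; "gripper_width": finger opening in m; "gripper_force": force on a finger pad.
Only numpy, scipy, OpenCV 4.12 (cv2) and the standard library are available. Lean on these libraries where they do the work, as an engineer would, in place of code of your own. Each camera call takes 0.05 s, during which the arm holds its last target. There are 200 camera calls.

## Task

Using the hand scoop, never your fingers, charge the tub of the vibratory finisher with ceramic chips from the steel tray: at least four of the six must end up in the tub and none spilled, any others staying in the tray. Then swing the finisher's stiff lid down and press it fully shut; lay the scoop back flat on the bench and leave the hammer, tin, wooden block and file undisturbed.

Things in the scene. Friction and masses are not known exactly. Their poses are not given: they have to be found in the camera images.
- scoop: Aluminium flat-bottomed hand scoop, 0.17 to 0.29 kg, lying flat, across the tray from the finisher, within 23 degrees of pointing away from the robot. Origin: centre of the pan's underside; x out of the open mouth, z up. Pan 88 mm wide (y), floor 2.5 mm thick from x = -45 to +45, side walls 35 mm high at the back and 18 in front, back wall 42 mm high.
- scoop_grip (a point): Middle of the scoop's wooden handle, on its axis, at x = -92.5, z = 76 mm in the scoop's frame (same axes). The handle is rectangular, 22 mm wide (y), 16 mm thick; it leaves the back wall at x = -45, z = 36 mm, rises backwards at 40 degrees and runs on 36 mm beyond this point.
- scoop_lip (a point): Middle of the scoop's front lip, a thin bevelled strip 86 mm wide at x = 60, z = 1 mm in the scoop's frame (same axes).
- tray: Open steel media tray, standing fast on the bench between the finisher and the scoop, long side (y) running between them. Origin: centre of its underside. 108 mm wide (x), upright side walls 5 mm thick; 42 mm high, rolled rim up to 44 mm; both ends (y) slope outwards, 12 degrees off upright. Inside: 98 mm wide, flat floor at z = 5 mm from y = -85 to +85, mouth 200 mm long over all.
- finisher: Bench vibratory finisher, standing fast to the left or right of the tray: grey base 210 (x) by 200 (y) mm, above it springs and an open tub, outside 176 (x) by 190 (y), walls 8 mm, inner floor at z = 88, rim at z = 158 mm. Origin: centre of its underside; -x is its front (towards the robot), the lid is hinged along its back.
- lid (a joint): Angle of the finisher's lid: 0 fully shut on the rim; grows as it opens, 1.57 upright, stop at 1.6. It starts open at 1.3 to 1.45, leaning over the back part of the tub. The hinge is stiff (0.75 N m, lid 0.3 kg): the lid stays where it is left, and 3 to 6 N near its free edge moves it.
- lid_press (a point): On the lid's outer (upper) face, midway along its width, 150 mm from the hinge. Axes: -x towards the free edge, z out of the outer face. The lid is aluminium sheet, 196 mm wide, 5 mm thick, reaching 186 mm from the hinge, with a 60 mm wide pull tab on to 199 mm and 4 mm high ribs 60 mm either side of the middle.
- lid_hinge (a point): Middle of the lid's hinge line, fixed on the finisher, 92 mm behind its centre and 159 mm above the bench; y along the hinge (axes of the finisher).
- tub_middle (a point): Middle of the finisher's tub, 37 mm above its inner floor and 33 mm below its rim (axes of the finisher).
- chip0: Ceramic finishing chip: grey triangular block, 28 mm across its cut corners, 15 mm thick, pillow-shaped with well bevelled edges, 14 g, smooth (friction about 0.3); origin at its centre. One of six alike, lying flat in the middle part of the tray at the start.
- chip1: Ceramic finishing chip: grey triangular block, 28 mm across its cut corners, 15 mm thick, pillow-shaped with well bevelled edges, 14 g, smooth (friction about 0.3); origin at its centre. One of six alike, lying flat in the middle part of the tray at the start.
- chip2: Ceramic finishing chip: grey triangular block, 28 mm across its cut corners, 15 mm thick, pillow-shaped with well bevelled edges, 14 g, smooth (friction about 0.3); origin at its centre. One of six alike, lying flat in the middle part of the tray at the start.
- chip3: Ceramic finishing chip: grey triangular block, 28 mm across its cut corners, 15 mm thick, pillow-shaped with well bevelled edges, 14 g, smooth (friction about 0.3); origin at its centre. One of six alike, lying flat in the middle part of the tray at the start.
- chip4: Ceramic finishing chip: grey triangular block, 28 mm across its cut corners, 15 mm thick, pillow-shaped with well bevelled edges, 14 g, smooth (friction about 0.3); origin at its centre. One of six alike, lying flat in the middle part of the tray at the start.
- chip5: Ceramic finishing chip: grey triangular block, 28 mm across its cut corners, 15 mm thick, pillow-shaped with well bevelled edges, 14 g, smooth (friction about 0.3); origin at its centre. One of six alike, lying flat in the middle part of the tray at the start.
- hammer: Bystander: wood-handled hammer, 300 mm long, lying across behind the tray. Origin under its middle.
- tin: Bystander: closed tin, 68 mm across, 95 mm high, upright between robot and tray. Origin under its centre.
- block: Bystander: dark wooden block 50 by 110 by 38 mm lying in front of the scoop's mouth. Origin under its centre.
- file: Bystander: flat file with wooden handle, 205 mm long, 22 mm wide, 18 mm high, lying along the left side of the scoop. Origin 95 mm from the handle's end.

How it is judged (in metres and radians):
On the way, in this order (a step that is already met when the one before it is completed fails the run):
1. chips lifted out of the tray in the scoop (((x of chip0 in the frame of scoop between -0.056 and 0.056 m and y of chip0 in the frame of scoop between -0.045 and 0.045 m and z of chip0 in the frame of scoop between 0 and 0.05 m) or (x of chip1 in the frame of scoop between -0.056 and 0.056 m and y of chip1 in the frame of scoop between -0.045 and 0.045 m and z of chip1 in the frame of scoop between 0 and 0.05 m) or (x of chip2 in the frame of scoop between -0.056 and 0.056 m and y of chip2 in the frame of scoop between -0.045 and 0.045 m and z of chip2 in the frame of scoop between 0 and 0.05 m) or (x of chip3 in the frame of scoop between -0.056 and 0.056 m and y of chip3 in the frame of scoop between -0.045 and 0.045 m and z of chip3 in the frame of scoop between 0 and 0.05 m) or (x of chip4 in the frame of scoop between -0.056 and 0.056 m and y of chip4 in the frame of scoop between -0.045 and 0.045 m and z of chip4 in the frame of scoop between 0 and 0.05 m) or (x of chip5 in the frame of scoop between -0.056 and 0.056 m and y of chip5 in the frame of scoop between -0.045 and 0.045 m and z of chip5 in the frame of scoop between 0 and 0.05 m)) and height (world z) of scoop above 0.07 m), for 0.1 s.
2. at least four chips lie in the finisher's tub ((distance between each of chip0, chip1, chip2, chip3 and tub_middle below 0.1115 m or distance between each of chip0, chip1, chip2, chip4 and tub_middle below 0.1115 m or distance between each of chip0, chip1, chip2, chip5 and tub_middle below 0.1115 m or distance between each of chip0, chip1, chip3, chip4 and tub_middle below 0.1115 m or distance between each of chip0, chip1, chip3, chip5 and tub_middle below 0.1115 m or distance between each of chip0, chip1, chip4, chip5 and tub_middle below 0.1115 m or distance between each of chip0, chip2, chip3, chip4 and tub_middle below 0.1115 m or distance between each of chip0, chip2, chip3, chip5 and tub_middle below 0.1115 m or distance between each of chip0, chip2, chip4, chip5 and tub_middle below 0.1115 m or distance between each of chip0, chip3, chip4, chip5 and tub_middle below 0.1115 m or distance between each of chip1, chip2, chip3, chip4 and tub_middle below 0.1115 m or distance between each of chip1, chip2, chip3, chip5 and tub_middle below 0.1115 m or distance between each of chip1, chip2, chip4, chip5 and tub_middle below 0.1115 m or distance between each of chip1, chip3, chip4, chip5 and tub_middle below 0.1115 m or distance between each of chip2, chip3, chip4, chip5 and tub_middle below 0.1115 m)), for 0.3 s.
3. the lid is pressed fully shut (value of joint lid below 0.025 rad), for 0.2 s.
At the end, for the whole second after the job is handed in: At least four chips are in the finisher's tub and every other chip is in the tub or the tray (none on the bench or in the scoop); the lid is shut to within 0.025 rad; the scoop lies still and flat on the bench beside the tray (underside within 8 mm of it, tilt under 0.1 rad) ((distance between each of chip0, chip1, chip2, chip3 and tub_middle below 0.1115 m or distance between each of chip0, chip1, chip2, chip4 and tub_middle below 0.1115 m or distance between each of chip0, chip1, chip2, chip5 and tub_middle below 0.1115 m or distance between each of chip0, chip1, chip3, chip4 and tub_middle below 0.1115 m or distance between each of chip0, chip1, chip3, chip5 and tub_middle below 0.1115 m or distance between each of chip0, chip1, chip4, chip5 and tub_middle below 0.1115 m or distance between each of chip0, chip2, chip3, chip4 and tub_middle below 0.1115 m or distance between each of chip0, chip2, chip3, chip5 and tub_middle below 0.1115 m or distance between each of chip0, chip2, chip4, chip5 and tub_middle below 0.1115 m or distance between each of chip0, chip3, chip4, chip5 and tub_middle below 0.1115 m or distance between each of chip1, chip2, chip3, chip4 and tub_middle below 0.1115 m or distance between each of chip1, chip2, chip3, chip5 and tub_middle below 0.1115 m or distance between each of chip1, chip2, chip4, chip5 and tub_middle below 0.1115 m or distance between each of chip1, chip3, chip4, chip5 and tub_middle below 0.1115 m or distance between each of chip2, chip3, chip4, chip5 and tub_middle below 0.1115 m) and (distance between chip0 and tub_middle below 0.1115 m or (x of chip0 in the frame of tray between -0.051 and 0.051 m and y of chip0 in the frame of tray between -0.096 and 0.096 m)) and (distance between chip1 and tub_middle below 0.1115 m or (x of chip1 in the frame of tray between -0.051 and 0.051 m and y of chip1 in the frame of tray between -0.096 and 0.096 m)) and (distance between chip2 and tub_middle below 0.1115 m or (x of chip2 in the frame of tray between -0.051 and 0.051 m and y of chip2 in the frame of tray between -0.096 and 0.096 m)) and (distance between chip3 and tub_middle below 0.1115 m or (x of chip3 in the frame of tray between -0.051 and 0.051 m and y of chip3 in the frame of tray between -0.096 and 0.096 m)) and (distance between chip4 and tub_middle below 0.1115 m or (x of chip4 in the frame of tray between -0.051 and 0.051 m and y of chip4 in the frame of tray between -0.096 and 0.096 m)) and (distance between chip5 and tub_middle below 0.1115 m or (x of chip5 in the frame of tray between -0.051 and 0.051 m and y of chip5 in the frame of tray between -0.096 and 0.096 m)) and value of joint lid below 0.025 rad and height (world z) of scoop below 0.008 m and angle between scoop's own z axis and vertical below 0.1 rad and linear speed of scoop below 0.02 m/s and horizontal distance between scoop and tray above 0.09 m); the robot touches nothing.
It fails at once if a finger touches a chip (contact force between the fingers and chip0 above 0.5 N or contact force between the fingers and chip1 above 0.5 N or contact force between the fingers and chip2 above 0.5 N or contact force between the fingers and chip3 above 0.5 N or contact force between the fingers and chip4 above 0.5 N or contact force between the fingers and chip5 above 0.5 N).
It fails at once if the hammer is disturbed (moved more than 25 mm) (distance of hammer from where it was at the start of the episode above 0.025 m).
It fails at once if the tin is disturbed (moved more than 25 mm) (distance of tin from where it was at the start of the episode above 0.025 m).
It fails at once if the wooden block is disturbed (moved more than 25 mm) (distance of block from where it was at the start of the episode above 0.025 m).
It fails at once if the file is disturbed (moved more than 25 mm) (distance of file from where it was at the start of the episode above 0.025 m).
It also fails if it takes over 72 s, if anything falls off the work surface, if the arm or the gripper's body presses on something with over 40 N, if the wrist force passes 120 N, or if a joint passes its speed limit or range.

## Working session

There is one attempt and no reset: what is moved stays moved. The work goes in short steps, Python scripts to look and compute and a shell command to move; the robot and the scene stay as the last step left them, time stands still between calls to the robot, and variables do not carry over. Pictures are saved under pics/ and viewed, at most 10 in all, crops included, and the job is handed in when it is done.

```bash
ls; mkdir -p pics
python3 - <<'E'
from plant import r
import cv2,numpy as np
for n in ("top","side"):
    c=r.capture(n); cv2.imwrite(f"pics/{n}0.png",c["frame"][:,:,::-1]); np.savez(f"{n}0.npz",**c)
    print(n,c["fx"],c["fy"],c["cx"],c["cy"],c["D"]);print(np.round(c["cam_to_world"],3))
print(r.get_state(),r.grip_depth)
E
```

```text
drive.py
pics
plant.py
top 441.0787347165201 441.0787347165201 282.97118461228064 207.1865093247657 [-0.03244708  0.          0.          0.          0.        ]
[[-1.300e-02 -9.840e-01  1.770e-01  4.070e-01]
 [-1.000e+00  1.200e-02 -3.000e-03  4.600e-02]
 [ 1.000e-03 -1.770e-01 -9.840e-01  1.048e+00]
 [ 0.000e+00  0.000e+00  0.000e+00  1.000e+00]]
side 437.23395025062405 437.23395025062405 279.76665066359055 211.87805916747686 [-0.01021383  0.          0.          0.          0.        ]
[[-0.999 -0.024  0.021  0.525]
 [-0.031  0.557 -0.83   1.019]
 [ 0.008 -0.83  -0.557  0.811]
 [ 0.     0.     0.     1.   ]]
{'time_s': 0.1, 'joints': array([-5.00114720e+01,  2.05873364e+01,  6.38267005e-01, -1.69521790e-02,
       -7.01352307e+01, -1.65068821e+01]), 'qd': array([ 0.04933004, -0.1743776 ,  0.18414639,  0.07711016,  0.0390804 ,
       -0.04633561]), 'joint_torque': array([-1.32976253e-03, -5.84163773e+01,  2.93752724e+01,  7.01558366e+00,
        1.01398284e-02, -7.85833572e-05]), 'tcp_pos': array([ 0.26875238, -0.61871223,  0.22571304]), 'eef_rot': array([ 1.79914646e+02, -8.67421940e-03, -1.56524120e+02]), 'contact_force': array([ 0.32127989,  0.49409076, -0.00202298]), 'moment': array([ 0.02923944, -0.01942224, -0.02591795]), 'gripper_force': 0.0, 'gripper_width': 0.08749874415743773} 0.0188
```
View pics/top0.png

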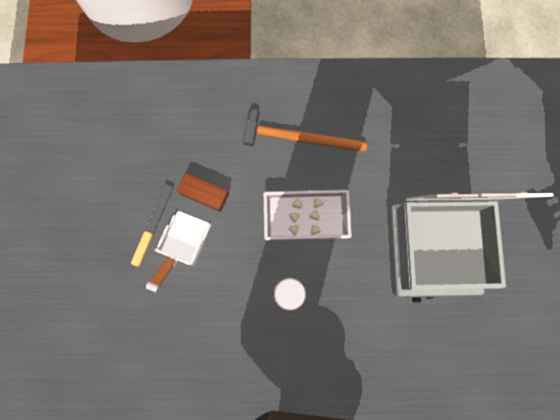

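View pics/side0.png

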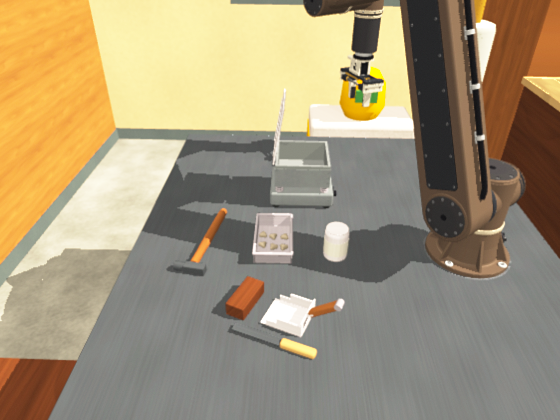

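Top view: the scoop's pan is at (185,238), handle end at (152,285), and its mouth faces up-right towards the block at (203,191). The tray is at (307,215) with six chips in two columns, tin at (290,294), hammer behind at (310,138). The finisher tub is at (450,250) with the lid up at its back edge. The side view agrees.

Create h.py:
```python
import numpy as np, cv2
def K(c): return np.array([[float(c["fx"]),0,float(c["cx"])],[0,float(c["fy"]),float(c["cy"])],[0,0,1]])
def rays(c,px):
    u=cv2.undistortPoints(np.asarray(px,float).reshape(-1,1,2),K(c),np.asarray(c["D"]))[:,0]
    T=c["cam_to_world"]; return T[:3,3], np.c_[u,np.ones(len(u))]@T[:3,:3].T
def plane(c,px,z):
    o,d=rays(c,px); return o+d*((z-o[2])/d[:,2])[:,None]
def cloud(c):
    h,w=c["z_map"].shape; v,u=np.mgrid[:h,:w]
    o,d=rays(c,np.c_[u.ravel(),v.ravel()]); P=o+d*c["z_map"].reshape(-1,1)
    return P.reshape(h,w,3)
def proj(c,P):
    T=np.linalg.inv(c["cam_to_world"]); return cv2.projectPoints(np.asarray(P,float).reshape(-1,3),cv2.Rodrigues(T[:3,:3])[0],T[:3,3],K(c),np.asarray(c["D"]))[0][:,0]
```

Run:
```python
from h import *
c=dict(np.load("top0.npz")); s=dict(np.load("side0.npz"))
P=cloud(c); S=cloud(s); hsv=cv2.cvtColor(c["frame"],cv2.COLOR_RGB2HSV)
print("bench z top",np.median(P[300:400,20:200,2]),"side",np.median(S[380:410,200:400,2]), "noise",P[300:400,20:200,2].std())
def box(n,Q):
    r=cv2.minAreaRect(Q[:,:2].astype(np.float32)*1000); print(n,len(Q),np.round(r[0],1),np.round(r[1],1),round(r[2],1),"z %.1f %.1f"%tuple(np.percentile(Q[:,2],[5,95])*1000))
def sel(P,x,y,z): return P[(P[...,0]>x[0])&(P[...,0]<x[1])&(P[...,1]>y[0])&(P[...,1]<y[1])&(P[...,2]>z[0])&(P[...,2]<z[1])]
tx,ty=P[215,307,:2]; fx,fy=P[250,450,:2]; sx,sy=P[238,185,:2]
print("rough",tx,ty,fx,fy,sx,sy)
for n,A in(("top",P),("side",S)):
    box(n+" tray rim",sel(A,(tx-.08,tx+.08),(ty-.13,ty+.13),(.038,.05)))
    box(n+" tub rim",sel(A,(fx-.15,fx+.085),(fy-.14,fy+.14),(.15,.166)))
    box(n+" lid",sel(A,(fx-.1,fx+.2),(fy-.14,fy+.14),(.18,.45)))
    box(n+" base",sel(A,(fx-.16,fx+.15),(fy-.14,fy+.16),(.02,.08)))
    box(n+" scoop pan",sel(A,(sx-.08,sx+.08),(sy-.08,sy+.05),(.008,.05)))
    box(n+" tin",sel(A,(.25,.45),(ty-.08,ty+.12),(.085,.11)))
# contour of white pan and handle in both
for n,i in(("top",c),("side",s)):
    C=P if n=="top" else S
    hs=cv2.cvtColor(i["frame"],cv2.COLOR_RGB2HSV)
    m=(hs[...,0]<14)&(hs[...,1]>120)&(hs[...,2]>40)&(C[...,0]>.2)&(C[...,0]<.75)&(C[...,1]>-.3)&(C[...,1]<.5)&(C[...,2]<.15)&(C[...,2]>-.01)
    k,l,st,ce=cv2.connectedComponentsWithStats(m.astype(np.uint8))
    for j in range(1,k):
        if st[j,4]>40:
            Q=C[l==j]; print(n,"orange/brown",ce[j].round(),st[j,4],hs[l==j].mean(0).round()); box(" ",Q)
```

```text
bench z top 0.00021748701938717474 side 0.0012080905401250508 noise 0.06928145211680617
rough 0.5743441244886589 -0.014598099374902383 0.47953629714129453 -0.32057532582953985 0.522728551738053 0.27680181034610946
top tray rim 878 [569.6 -10.5] [113.3 199.9] 0.8 z 39.5 46.1
top tub rim 1206 [ 481.3 -305.9] [193.  165.6] 90.0 z 152.0 159.9
top lid 695 [ 560.1 -304.6] [196.6  31.3] 88.7 z 205.1 355.5
top base 1401 [ 445.3 -256.7] [280.7 152.9] 41.0 z 27.4 59.5
top scoop pan 387 [529.  262.3] [127.9 149.9] 88.6 z 10.2 46.0
top tin 732 [390.1  33.1] [63.8 64.3] 72.3 z 87.5 97.3
side tray rim 454 [570.9 -13.3] [112.3 204.2] 0.5 z 40.4 48.8
side tub rim 497 [ 482.2 -306.2] [166.2 201.8] 1.0 z 150.8 163.6
side lid 274 [ 564.8 -307. ] [201.5  37.3] 89.7 z 190.0 351.1
side base 1161 [ 481.5 -301.5] [221.4 198.2] 0.4 z 23.8 65.0
side scoop pan 674 [530.7 261.9] [129.6 144.1] 89.9 z 9.4 43.9
side tin 328 [391.   31.5] [64.9 64.4] 25.0 z 86.6 99.9
top orange/brown [346. 145.] 287 [ 11. 170. 144.]
  287 [739.4 -98.6] [132.2  21. ] 90.0 z 15.7 26.7
top orange/brown [202. 191.] 1016 [  9. 170. 161.]
  1016 [632.1 237.4] [122.1  50.3] 65.9 z 34.4 41.4
top orange/brown [163. 271.] 285 [ 11. 163. 167.]
  285 [447.  315.5] [38.2 58.9] 70.8 z 51.7 96.6
side orange/brown [220. 219.] 110 [ 12. 182. 153.]
  110 [ 745.9 -108.5] [120.7  18.4] 81.4 z 12.3 30.1
side orange/brown [244. 298.] 1000 [ 10. 184. 168.]
  1000 [630.4 232. ] [110.7  51.5] 65.7 z 8.2 42.4
side orange/brown [323. 309.] 228 [ 12. 182. 178.]
  228 [442.6 286.1] [80.6 57. ] 83.5 z 53.3 95.9
```

```bash
cat >> h.py <<'E'
from scipy.spatial.transform import Rotation as Ro
def rel(cur,*tg):
    """rows from current (pos,rpy) to each target, in the tool's axes"""
    p0=np.array(cur[0],float); R0=Ro.from_euler("xyz",cur[1],degrees=True)
    for p,e in tg:
        d=R0.inv().apply(np.array(p)-p0); w=(R0.inv()*Ro.from_euler("xyz",e,degrees=True)).as_rotvec(degrees=True)
        print("row",np.r_[d.round(4),w.round(2)].tolist(),"rows>=",round(max(np.linalg.norm(d)/.0417,np.linalg.norm(w)/7.16),1))
E
python3 - <<'E'
from h import *
from plant import r
s=r.get_state(); rel((s["tcp_pos"],s["eef_rot"]),((.33,-.35,.42),(180,0,-90)),((.40,-.05,.40),(180,0,-50)),((.43,.31,.28),(180,0,-24)))
c=dict(np.load("top0.npz")); P=cloud(c)
m=(P[...,2]>.18)&(P[...,2]<.45)&(P[...,0]>.45)&(P[...,0]<.7)&(abs(P[...,1]+.305)<.09)
Q=P[m]; a=np.polyfit(Q[:,2]-.159,Q[:,0],1); print("lid: x at hinge height",a[1],"angle",90-np.degrees(np.arctan(-a[0])))
E
```

```text
row [-0.1632, 0.2224, -0.194, 0.08, 0.04, -66.52] rows>= 9.3
row [-0.3469, 0.4696, -0.1736, 0.07, 0.07, -106.52] rows>= 14.9
row [-0.5179, 0.7877, -0.0532, 0.05, 0.09, -132.52] rows>= 22.6
lid: x at hinge height 0.5767659016141781 angle 81.39355043023726
```

```bash
python3 drive.py '[[-0.16,0.22,-0.19,0,0,-66],[-0.16,0.22,-0.19,0,0,-66],[-0.16,0.22,-0.19,0,0,-66],[-0.16,0.22,-0.19,0,0,-66],[-0.16,0.22,-0.19,0,0,-66],[-0.16,0.22,-0.19,0,0,-66],[-0.16,0.22,-0.19,0,0,-66],[-0.16,0.22,-0.19,0,0,-66],[-0.16,0.22,-0.19,0,0,-66],[-0.347,0.47,-0.174,0,0,-106.5],[-0.347,0.47,-0.174,0,0,-106.5],[-0.347,0.47,-0.174,0,0,-106.5]]' 0.087 40
python3 - <<'E'
from h import *
from plant import r
s=r.get_state(); rel((s["tcp_pos"],s["eef_rot"]),((.40,-.05,.40),(180,0,-50)),((.43,.31,.28),(180,0,-24)))
E
```

```text
time_s: 1.1
tcp_pos: [0.3562, -0.2309, 0.4098]
eef_rot: [180.0, 0.0, -70.4]
contact_force: [1.1, 0.5, 0.0]
gripper_width: 0.0868
gripper_force: 0.0
row [-0.1556, -0.102, 0.0098, 0.0, 0.03, -20.35] rows>= 4.5
row [-0.4845, -0.2514, 0.13, -0.0, 0.03, -46.35] rows>= 13.5
```

```bash
python3 drive.py '[[-0.156,-0.102,0.01,0,0,-20],[-0.156,-0.102,0.01,0,0,-20],[-0.156,-0.102,0.01,0,0,-20],[-0.156,-0.102,0.01,0,0,-20],[-0.4845,-0.2514,0.13,0,0,-46.4],[-0.4845,-0.2514,0.13,0,0,-46.4],[-0.4845,-0.2514,0.13,0,0,-46.4],[-0.4845,-0.2514,0.13,0,0,-46.4],[-0.4845,-0.2514,0.13,0,0,-46.4],[-0.4845,-0.2514,0.13,0,0,-46.4],[-0.4845,-0.2514,0.13,0,0,-46.4],[-0.4845,-0.2514,0.13,0,0,-46.4]]'
python3 drive.py '[[-0.05,-0.03,0.015,0,0,-5],[-0.05,-0.03,0.015,0,0,-5],[-0.05,-0.03,0.015,0,0,-5],[-0.05,-0.03,0.015,0,0,-5]]'
python3 - <<'E'
from h import *
from plant import r
c=r.capture("wrist"); np.savez("w1.npz",**c); cv2.imwrite("pics/w1.png",c["frame"][:,:,::-1]); print(c["cam_to_world"].round(3))
E
```

```text
time_s: 2.1
tcp_pos: [0.4261, 0.2477, 0.2996]
eef_rot: [-180.0, 0.0, -24.1]
contact_force: [0.6, 0.3, 0.3]
gripper_width: 0.0866
gripper_force: 0.0
time_s: 2.43
tcp_pos: [0.3926, 0.2942, 0.2845]
eef_rot: [179.9, 0.0, -19.1]
contact_force: [-0.3, -0.5, -0.2]
gripper_width: 0.0869
gripper_force: 0.0
[[-0.326 -0.913 -0.244  0.459]
 [-0.945  0.316  0.081  0.272]
 [ 0.003  0.257 -0.966  0.442]
 [ 0.     0.     0.     1.   ]]
```

View pics/w1.png

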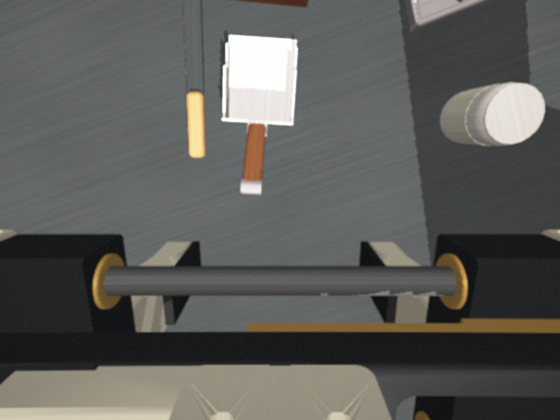

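The wrist view shows the scoop at pan corners (226,36), (297,38), (222,123) and (296,125). Its handle runs from (257,124) to the white butt at (251,187), with the file to its left at (196,125).

Run:
```python
from h import *
w=dict(np.load("w1.npz")); t=dict(np.load("top0.npz"))
def handle(c,lo,hi):
    hs=cv2.cvtColor(c["frame"],cv2.COLOR_RGB2HSV); m=(hs[...,0]<14)&(hs[...,1]>120)&(hs[...,2]>40)
    g=np.zeros_like(m); g[lo[1]:hi[1],lo[0]:hi[0]]=1; m=(m&g).astype(np.uint8); m=cv2.erode(m,np.ones((3,3)))
    v,u=np.nonzero(m); Q=cloud(c)[v,u]; return m,Q[(Q[:,2]>.03)&(Q[:,2]<.13)]
for n,c,lo,hi in(("w",w,(225,118),(280,200)),("t",t,(140,255),(180,295))):
    m,Q=handle(c,lo,hi); d=Q-Q.mean(0); e=np.linalg.svd(d,full_matrices=False)[2][0]; e*=-np.sign(e[2])
    print(n,len(Q),"mean",Q.mean(0).round(4),"dir",e.round(3),"yaw",np.degrees(np.arctan2(e[1],e[0])).round(2),"pitch",np.degrees(np.arcsin(e[2])).round(1),"ext",(d@e).min().round(3),(d@e).max().round(3))
# pan: white in wrist
hs=cv2.cvtColor(w["frame"],cv2.COLOR_RGB2HSV); C=cloud(w)
m=((hs[...,2]>150)&(hs[...,1]<60)); m[:, :212]=0; m[:,310:]=0; m[132:]=0; m[:25]=0
k,l,st,ce=cv2.connectedComponentsWithStats(m.astype(np.uint8)); j=1+st[1:,4].argmax()
Q=C[l==j]; Q=Q[Q[:,2]<.06]; fl=Q[Q[:,2]<.008]
for n,A in(("all",Q),("floor",fl)):
    r=cv2.minAreaRect(A[:,:2].astype(np.float32)*1000); print(n,len(A),np.round(r[0],1),np.round(r[1],1),round(r[2],1),A[:,2].mean())
# butt cap triangulated
b=lambda c,lo,hi:(lambda mm:np.array([np.nonzero(mm)[1].mean()+lo[0],np.nonzero(mm)[0].mean()+lo[1]]))((lambda h:(h[...,2]>150)&(h[...,1]<60))(cv2.cvtColor(c["frame"],cv2.COLOR_RGB2HSV)[lo[1]:hi[1],lo[0]:hi[0]]))
pw=b(w,(236,176),(268,200)); pt=b(t,(142,278),(164,296)); o1,d1=rays(w,[pw]); o2,d2=rays(t,[pt])
x=np.linalg.lstsq(np.c_[d1[0],-d2[0]],o2-o1,rcond=None)[0]; print("butt",pw,pt,(o1+d1[0]*x[0]).round(4),(o2+d2[0]*x[1]).round(4))
```

```text
w 803 mean [0.4415 0.3082 0.0745] dir [ 0.712 -0.296 -0.637] yaw -22.58 pitch -39.5 ext -0.035 0.039
t 188 mean [0.4427 0.3078 0.0754] dir [ 0.699 -0.282 -0.658] yaw -21.95 pitch -41.1 ext -0.034 0.037
all 6372 [519.  278.8] [ 98.8 117.3] 66.8 0.0048556521128677085
floor 5626 [519.  278.8] [ 98.8 117.3] 66.8 0.0014861564374461231
butt [250.65017668 187.14134276] [151.49450549 286.75824176] [0.4093 0.3215 0.1078] [0.4088 0.3219 0.108 ]
```

Run:
```python
from h import *
from plant import r
s=r.get_state(); e=(180,-20,-22.6); rel((s["tcp_pos"],s["eef_rot"]),((.4073,.3223,.143),e))
t=dict(np.load("top0.npz")); hs=cv2.cvtColor(t["frame"],cv2.COLOR_RGB2HSV)
g=t["frame"][195:237,272:344].astype(int); h=hs[195:237,272:344]; m=(h[...,1]>55).astype(np.uint8)
k,l,st,ce=cv2.connectedComponentsWithStats(m)
for j in range(1,k):
    if st[j,4]>8: print("chip",st[j,4],plane(t,[ce[j]+[272,195]],.015)[0].round(3))
# tray floor height and rim walls, both views
for n in("top0","side0"):
    P=cloud(dict(np.load(n+".npz"))); Q=P[(abs(P[...,0]-.57)<.045)&(abs(P[...,1]+.012)<.08)]; print(n,"floor z",np.percentile(Q[:,2],[10,25,40]).round(4))
    R=P[(abs(P[...,0]-.57)<.035)&(abs(P[...,1]+.012)<.12)&(P[...,2]>.041)&(P[...,2]<.05)]; print(" rim y",np.percentile(R[:,1],[2,98]).round(4), "mid", R[R[:,1]>0][:,1].mean(),R[R[:,1]<0][:,1].mean())
    R=P[(abs(P[...,0]-.57)<.08)&(abs(P[...,1]+.012)<.07)&(P[...,2]>.041)&(P[...,2]<.05)]; print(" rim x",R[R[:,0]>.57][:,0].mean(),R[R[:,0]<.57][:,0].mean(), "slopes",[np.polyfit(q[:,1],q[:,0],1)[0].round(3) for q in (R[R[:,0]>.57],R[R[:,0]<.57])])
```

```text
row [0.004, -0.0318, 0.142, -0.57, 19.99, 3.45] rows>= 3.5
chip 48 [ 0.603 -0.04   0.015]
chip 51 [0.601 0.009 0.015]
chip 45 [ 0.573 -0.032  0.015]
chip 46 [0.569 0.017 0.015]
chip 46 [0.54  0.018 0.015]
chip 48 [ 0.538 -0.031  0.015]
top0 floor z [0.0024 0.0037 0.0047]
 rim y [-0.1097  0.0891] mid 0.08526074582609955 -0.10630434299954471
 rim x 0.6215780505138037 0.5168129883650744 slopes [np.float64(-0.014), np.float64(-0.013)]
side0 floor z [0.0063 0.0076 0.0085]
 rim y [-0.1128  0.0875] mid 0.08283600583930065 -0.10837815838049211
 rim x 0.6229824888599986 0.5178011530098746 slopes [np.float64(-0.013), np.float64(-0.009)]
```

```bash
python3 drive.py '[[0.004,-0.032,0.142,0,20,3.5],[0.004,-0.032,0.142,0,20,3.5],[0.004,-0.032,0.142,0,20,3.5],[0.004,-0.032,0.142,0,20,3.5],[0.004,-0.032,0.142,0,20,3.5],[0.004,-0.032,0.142,0,20,3.5]]'
python3 - <<'E'
from h import *
from plant import r
s=r.get_state(); e=(180,-20,-22.6); rel((s["tcp_pos"],s["eef_rot"]),((.4357,.3105,.0583),e)); print(s["joints"].round(1))
E
```

```text
time_s: 2.98
tcp_pos: [0.4076, 0.3205, 0.1419]
eef_rot: [-179.7, -20.0, -22.7]
contact_force: [0.1, -0.9, 1.0]
gripper_width: 0.0871
gripper_force: 0.0
row [-0.0006, -0.0011, 0.0887, -0.29, -0.02, -0.1] rows>= 2.1
[ 73.1   6.7 -43.9  28.9 -45.  -27.4]
```

```bash
python3 drive.py '[[0,-0.001,0.035,0,0,0],[0,-0.001,0.065,0,0,0],[0,-0.001,0.089,0,0,0],[0,-0.001,0.089,0,0,0]]'
python3 drive.py '[[0,0,0,0,0,0],[0,0,0,0,0,0],[0,0,0,0,0,0],[0,0,0,0,0,0],[0,0,0,0,0,0],[0,0,0,0,0,0]]' 0.0 50
python3 - <<'E'
from h import *
from plant import r
c=r.capture("wrist"); np.savez("w2.npz",**c); cv2.imwrite("pics/w2.png",c["frame"][:,:,::-1]); s=r.get_state();print(s["tcp_pos"],s["eef_rot"],s["contact_force"],s["joints"].round(1))
E
```

```text
time_s: 3.32
tcp_pos: [0.4382, 0.3105, 0.0585]
eef_rot: [-179.5, -20.0, -23.0]
contact_force: [-0.3, -1.5, -1.2]
gripper_width: 0.0867
gripper_force: 0.0
time_s: 3.82
tcp_pos: [0.4365, 0.3133, 0.0605]
eef_rot: [-179.3, -20.0, -22.8]
contact_force: [-0.6, 0.0, 0.0]
gripper_width: 0.0525
gripper_force: 0.0
[0.43643877 0.31314463 0.06021492] [-179.28483664  -19.99159183  -22.81376915] [ 0.25239411  0.23497263 -0.20760607] [ 65.9  14.  -51.3  42.4 -30.5 -36.6]
```

View pics/w2.png

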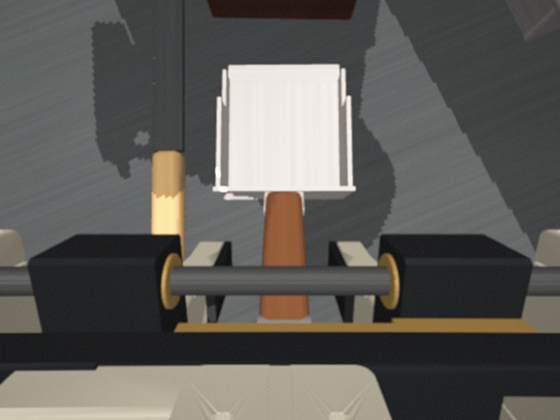

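The handle (285,255) sits centred between the fingers, with the pan straight ahead and the file clear on the left. The fingers are still closing.

```bash
python3 drive.py '[[0,0,0,0,0,0],[0,0,0,0,0,0],[0,0,0,0,0,0],[0,0,0,0,0,0],[0,0,0,0,0,0],[0,0,0,0,0,0],[0,0,0,0,0,0],[0,0,0,0,0,0]]' 0.0 55
python3 - <<'E'
from h import *
from plant import r
s=r.get_state();print(s["tcp_pos"],s["eef_rot"],s["contact_force"],s["moment"])
R=Ro.from_euler("xyz",s["eef_rot"],degrees=True); cur=(s["tcp_pos"],s["eef_rot"])
rel(cur,((.4365,.3133,.26),(180,-20,-22.6)),((.50,.20,.26),(180,-20,-60)))
E
```

```text
time_s: 4.53
tcp_pos: [0.4365, 0.3122, 0.0595]
eef_rot: [-179.4, -20.0, -22.8]
contact_force: [0.4, -0.2, 1.2]
gripper_width: 0.0216
gripper_force: 54.9
[0.43649543 0.31224613 0.05951661] [-179.38822094  -19.99847684  -22.82774546] [ 0.40695911 -0.17167501  1.24771819] [-0.3010164   1.10338496 -0.10206386]
row [0.0682, -0.003, -0.1885, -0.53, 0.0, -0.21] rows>= 4.8
row [0.1645, 0.0772, -0.1543, -13.31, 0.19, 34.94] rows>= 5.7
```

Run:
```python
from h import *
from plant import r
w=dict(np.load("w2.npz")); t=dict(np.load("w1.npz"))
p=plane(w,[(229,66),(339,65),(284,65.5)],.001); print(p.round(4)); d=p[0]-p[1]; print(np.linalg.norm(d),"yaw",np.degrees(np.arctan2(-d[0],d[1])))
b=plane(w,[(215,189),(355,189)],.042);print("back wall top",b.round(4),b.mean(0))
s=r.get_state(); R=Ro.from_euler("xyz",s["eef_rot"],degrees=True)
print("lip in tool",R.inv().apply(p[2]-s["tcp_pos"]))
yaw=-22.7; u=np.array([np.cos(np.radians(yaw)),np.sin(np.radians(yaw)),0]); lip=p[2]
print("origin by lip",lip-.06*u,"by back",b.mean(0)+.045*u)
S=Ro.from_euler("z",yaw,degrees=True); print("scoop rot in tool",(R.inv()*S).as_matrix().round(3))
```

```text
[[0.5857 0.2949 0.001 ]
 [0.5532 0.2159 0.001 ]
 [0.5694 0.2553 0.001 ]]
0.08549280868076835 yaw -22.37676314811431
back wall top [[0.4904 0.3346 0.042 ]
 [0.4571 0.2548 0.042 ]] [0.47375211 0.29470143 0.042     ]
lip in tool [0.11588799 0.00203415 0.104432  ]
origin by lip [0.51408002 0.27844613 0.001     ] by back [0.51526633 0.27733566 0.042     ]
scoop rot in tool [[ 0.94  -0.002  0.342]
 [ 0.001 -1.    -0.01 ]
 [ 0.342  0.01  -0.94 ]]
```

```bash
cat >> h.py <<'E'
def mat(p,R): T=np.eye(4); T[:3,:3]=R.as_matrix(); T[:3,3]=p; return T
_S0=mat((.5147,.278,0),Ro.from_euler("z",-22.5,degrees=True))
_T0=mat((.4365,.3122,.0595),Ro.from_euler("xyz",(-179.4,-20,-22.8),degrees=True))
G=np.linalg.inv(_S0)@_T0; LIP=np.array([.06,0,.001])
def tool(lip,yaw,a):
    R=Ro.from_euler("xyz",(0,a,yaw),degrees=True); T=mat(np.array(lip)-R.apply(LIP),R)@G
    return T[:3,3],Ro.from_matrix(T[:3,:3]).as_euler("xyz",degrees=True)
def tray(q,z,dx=0): return np.array([.5698-.013*q+dx,-.0115+q,z])
def now():
    from plant import r
    s=r.get_state(); return s["tcp_pos"],s["eef_rot"]
def lipnow():
    p,e=now(); S=mat(p,Ro.from_euler("xyz",e,degrees=True))@np.linalg.inv(G); y=Ro.from_matrix(S[:3,:3]).as_euler("xyz",degrees=True)
    print("lip",(S[:3,:3]@LIP+S[:3,3]).round(4),"rpy",y.round(1))
E
python3 - <<'E'
from h import *
lipnow(); c=now()
rel(c,tool((.5694,.2553,.18),-22.5,0),tool(tray(.16,.20),-60,20),tool(tray(.051,.14),-89.25,45),tool(tray(.051,.02),-89.25,45))
E
```

```text
lip [0.5701 0.255  0.001 ] rpy [  0.    0.  -22.5]
row [0.0605, -0.0017, -0.1684, -0.0, 0.0, -0.03] rows>= 4.3
row [0.1709, 0.0261, -0.199, -6.64, -18.92, 37.25] rows>= 6.3
row [0.2695, 0.1415, -0.1425, 2.77, -39.11, 68.58] rows>= 11.0
row [0.2285, 0.1427, -0.0297, 2.77, -39.11, 68.58] rows>= 11.0
```

```bash
python3 drive.py '[[0.012,0,-0.034,0,0,0],[0.024,0,-0.067,0,0,0],[0.036,-0.001,-0.1,0,0,0],[0.06,-0.0017,-0.168,0,0,0],[0.06,-0.0017,-0.168,0,0,0],[0.17,0.026,-0.2,-6.6,-19,37],[0.17,0.026,-0.2,-6.6,-19,37],[0.17,0.026,-0.2,-6.6,-19,37],[0.17,0.026,-0.2,-6.6,-19,37],[0.17,0.026,-0.2,-6.6,-19,37],[0.17,0.026,-0.2,-6.6,-19,37],[0.17,0.026,-0.2,-6.6,-19,37]]'
python3 - <<'E'
from h import *
from plant import r
lipnow(); c=now(); print(r.get_state()["joints"].round(1))
rel(c,tool(tray(.051,.14),-89.25,45),tool(tray(.051,.02),-89.25,45))
E
```

```text
time_s: 5.53
tcp_pos: [0.5108, 0.2506, 0.3047]
eef_rot: [-179.6, 0.3, -60.5]
contact_force: [1.0, 0.4, -2.7]
gripper_width: 0.0217
gripper_force: 54.9
lip [0.5669 0.149  0.1994] rpy [ -0.1  20.3 -60.2]
[ 45.7   7.9  -6.   -0.2 -75.6 -16.1]
row [0.1595, 0.0224, 0.0196, 6.39, -23.99, 28.78] rows>= 5.3
row [0.1601, 0.0233, 0.1396, 6.39, -23.99, 28.78] rows>= 5.3
```

```bash
python3 drive.py '[[0.16,0.022,0.02,6.4,-24,28.8],[0.16,0.022,0.02,6.4,-24,28.8],[0.16,0.022,0.02,6.4,-24,28.8],[0.16,0.022,0.02,6.4,-24,28.8],[0.16,0.022,0.02,6.4,-24,28.8],[0.16,0.022,0.02,6.4,-24,28.8],[0.16,0.022,0.02,6.4,-24,28.8],[0.16,0.022,0.02,6.4,-24,28.8]]'
python3 - <<'E'
from h import *
from plant import r
lipnow(); c=now(); print(r.get_state()["joints"].round(1))
rel(c,tool(tray(.051,.06),-89.25,45),tool(tray(.051,.012),-89.25,45))
k=r.capture("top"); cv2.imwrite("pics/t2.png",k["frame"][100:310,100:380][:,:,::-1].repeat(2,0).repeat(2,1))
E
```

```text
time_s: 6.2
tcp_pos: [0.5707, 0.1007, 0.2843]
eef_rot: [-179.4, 24.8, -89.0]
contact_force: [0.4, -0.3, -2.4]
gripper_width: 0.0218
gripper_force: 54.9
lip [0.5708 0.0387 0.1404] rpy [  0.3  44.8 -88.6]
[ 11.9  10.   -0.4 -25.  -75.4  -5.5]
row [0.0334, 0.0014, 0.0728, 0.03, -0.23, 0.52] rows>= 1.9
row [0.0535, 0.0018, 0.1164, 0.03, -0.23, 0.52] rows>= 3.1
```

View pics/t2.png

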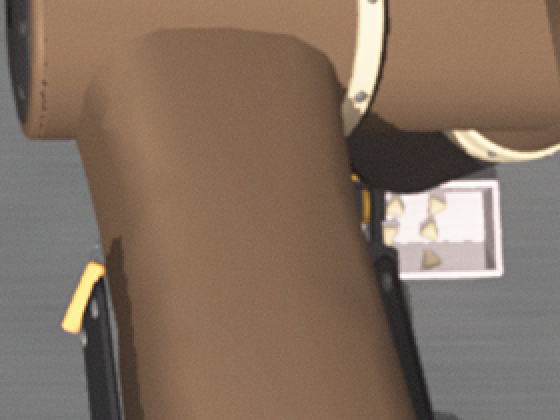

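The arm hides most of the top view; the chips still lie undisturbed in the tray. Now lowering the scoop to the tray floor.

```bash
python3 drive.py '[[0.017,0.001,0.036,0,0,0.5],[0.033,0.001,0.073,0,0,0.5],[0.045,0.0015,0.098,0,0,0.5],[0.0535,0.0018,0.1164,0,0,0.5],[0.0535,0.0018,0.1164,0,0,0.5]]'
python3 - <<'E'
from h import *
lipnow(); c=now(); rel(c,tool(tray(.051,.007),-89.25,45))
E
```

```text
time_s: 6.67
tcp_pos: [0.567, 0.1035, 0.1519]
eef_rot: [179.9, 24.8, -89.6]
contact_force: [-1.5, -0.5, -2.3]
gripper_width: 0.0218
gripper_force: 54.9
lip [0.5652 0.0415 0.008 ] rpy [ -0.6  44.8 -89.5]
row [0.0027, -0.003, -0.0004, 0.51, -0.22, 0.01] rows>= 0.1
```

```bash
for i in 1 2 3; do python3 drive.py '[[0,0,0,0,0,0]]' | sed -n '2,4p'; done
python3 - <<'E'
from h import *
lipnow(); c=now()
for q,z,a in((.051,.006,45),(.02,.006,31),(-.005,.006,24),(-.03,.006,9),(-.06,.006,5),(-.081,.006,4)): rel(c,tool(tray(q,z),-89.25,a))
E
```

```text
tcp_pos: [0.5697, 0.1032, 0.1563]
eef_rot: [-179.8, 24.8, -89.4]
contact_force: [0.6, -0.1, -2.7]
tcp_pos: [0.5711, 0.103, 0.1585]
eef_rot: [-179.5, 24.9, -89.4]
contact_force: [0.2, -1.0, -2.6]
tcp_pos: [0.5714, 0.1027, 0.159]
eef_rot: [-179.4, 24.9, -89.4]
contact_force: [-0.5, 0.6, -1.6]
lip [0.571 0.041 0.015] rpy [  0.3  44.9 -89. ]
row [0.0054, 0.0015, 0.0073, -0.13, -0.11, 0.14] rows>= 0.2
row [0.0116, 0.0016, 0.0255, -0.08, 13.89, 0.01] rows>= 1.9
row [0.0263, 0.0017, 0.0324, -0.05, 20.89, -0.06] rows>= 2.9
row [0.0394, 0.002, 0.0616, 0.01, 35.89, -0.21] rows>= 5.0
row [0.0659, 0.0019, 0.0599, 0.02, 39.89, -0.26] rows>= 5.6
row [0.0848, 0.0018, 0.0538, 0.03, 40.89, -0.27] rows>= 5.7
```

```bash
python3 drive.py '[[0.0027,0.0008,0.0036,0,0,0],[0.0054,0.0015,0.0073,0,0,0],[0.0054,0.0015,0.0073,0,0,0],[0.0054,0.0015,0.0073,0,0,0]]'
python3 - <<'E'
from h import *
lipnow(); c=now()
for q,z,a in((.051,.006,45),(.035,.006,38),(.02,.006,31),(.008,.006,28),(-.005,.006,24),(-.018,.006,16),(-.03,.006,9),(-.06,.006,5),(-.081,.006,4)): rel(c,tool(tray(q,z),-89.25,a))
E
```

```text
time_s: 7.25
tcp_pos: [0.5698, 0.1004, 0.1492]
eef_rot: [-179.5, 24.9, -89.5]
contact_force: [0.7, 2.6, 4.9]
gripper_width: 0.0215
gripper_force: 54.9
lip [0.5692 0.0388 0.0052] rpy [  0.2  44.9 -89.2]
row [-0.0008, -0.0002, -0.0006, -0.14, -0.06, 0.02] rows>= 0.0
row [0.0018, -0.0002, 0.0076, -0.11, 6.94, -0.05] rows>= 1.0
row [0.0054, -0.0001, 0.0176, -0.07, 13.94, -0.12] rows>= 1.9
row [0.0126, -0.0001, 0.0199, -0.06, 16.94, -0.15] rows>= 2.4
row [0.0201, -0.0, 0.0245, -0.04, 20.94, -0.19] rows>= 2.9
row [0.0255, 0.0001, 0.0399, -0.0, 28.94, -0.27] rows>= 4.0
row [0.0332, 0.0002, 0.0537, 0.03, 35.94, -0.34] rows>= 5.0
row [0.0597, 0.0001, 0.052, 0.05, 39.94, -0.38] rows>= 5.6
row [0.0787, -0.0001, 0.0458, 0.06, 40.94, -0.39] rows>= 5.7
```

```bash
python3 drive.py '[[0.0005,0,0.0035,0,3.5,0],[0.0018,0,0.0076,0,7,0],[0.0036,0,0.0126,0,10.5,0],[0.0054,0,0.0176,0,14,0],[0.009,0,0.0188,0,15.5,0],[0.0126,0,0.0199,0,17,0],[0.0163,0,0.0222,0,19,0],[0.0201,0,0.0245,0,21,0],[0.0228,0,0.0322,0,25,0],[0.0255,0,0.0399,0,29,0],[0.0332,0,0.0537,0,36,0],[0.0332,0,0.0537,0,36,0]]'
python3 - <<'E'
from h import *
lipnow(); c=now()
for q,z,a in((-.03,.006,9),(-.045,.006,6),(-.06,.006,5),(-.07,.006,4),(-.081,.006,4)): rel(c,tool(tray(q,z),-89.25,a))
E
```

```text
time_s: 8.25
tcp_pos: [0.5693, 0.0938, 0.0832]
eef_rot: [-179.7, -11.6, -89.6]
contact_force: [1.6, -1.9, 3.8]
gripper_width: 0.0215
gripper_force: 55.0
lip [ 0.5688 -0.0414  0.0041] rpy [ -0.3   8.4 -89.4]
row [0.0016, -0.0008, -0.0031, 0.27, -0.63, -0.05] rows>= 0.1
row [0.0109, -0.0008, 0.0061, 0.29, 2.37, -0.07] rows>= 0.3
row [0.0239, -0.0009, 0.0113, 0.3, 3.37, -0.08] rows>= 0.6
row [0.032, -0.0009, 0.0154, 0.3, 4.37, -0.08] rows>= 0.9
row [0.0428, -0.001, 0.0176, 0.3, 4.37, -0.08] rows>= 1.1
```

```bash
python3 drive.py '[[0.005,-0.0008,0.001,0,1,0],[0.0109,-0.0008,0.005,0,2.4,0],[0.017,-0.0008,0.0085,0,3,0],[0.0239,-0.001,0.0108,0,3.4,0],[0.028,-0.001,0.013,0,4,0],[0.032,-0.001,0.015,0,4.4,0],[0.0375,-0.001,0.0162,0,4.4,0],[0.0428,-0.001,0.0172,0,4.4,0],[0.0428,-0.001,0.0172,0,4.4,0]]'
python3 - <<'E'
from h import *
from plant import r
lipnow()
k=r.capture("wrist"); np.savez("w3.npz",**k); cv2.imwrite("pics/w3.png",k["frame"][:,:,::-1])
E
```

```text
time_s: 9.0
tcp_pos: [0.5703, 0.0477, 0.0766]
eef_rot: [-179.6, -15.3, -90.0]
contact_force: [-5.3, 9.0, -0.7]
gripper_width: 0.0218
gripper_force: 55.2
lip [ 0.5689 -0.0924  0.0064] rpy [ -0.2   4.7 -89.8]
```

View pics/w3.png

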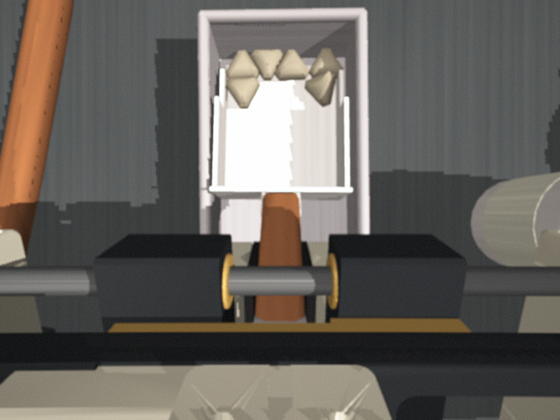

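The wrist view shows two chips well inside the pan, at (242,92) and (322,88). The other four are gathered at the lip against the far wall, at (242,63), (266,63), (291,64) and (325,60).

Run:
```python
from h import *
k=dict(np.load("w3.npz")); lipnow(); c=now()
print("lip px",proj(k,[(.5689-.043,-.0924,.006),(.5689+.043,-.0924,.006)]).round(), "floor edge",proj(k,[(.53,-.0965,.005),(.61,-.0965,.005)]).round())
for q,z,a in((-.085,.007,4),(-.086,.010,0),(-.087,.016,-4),(-.088,.022,-8),(-.090,.029,-12),(-.092,.037,-16),(-.093,.045,-20),(-.091,.065,-24),(-.085,.12,-24)): rel(c,tool(tray(q,z),-89.25,a))
```

```text
lip [ 0.569  -0.0921  0.0065] rpy [ -0.2   4.7 -89.8]
lip px [[339.  64.]
 [228.  64.]] floor edge [[333.  59.]
 [231.  60.]]
row [0.0031, -0.0004, 0.002, 0.32, 0.67, -0.45] rows>= 0.1
row [-0.0021, -0.0003, 0.0079, 0.36, 4.67, -0.47] rows>= 0.7
row [-0.0058, -0.0003, 0.0113, 0.39, 8.67, -0.49] rows>= 1.2
row [-0.0089, -0.0002, 0.0151, 0.43, 12.67, -0.52] rows>= 1.8
row [-0.0102, -0.0002, 0.0186, 0.46, 16.67, -0.54] rows>= 2.3
row [-0.0104, -0.0002, 0.0215, 0.49, 20.67, -0.56] rows>= 2.9
row [-0.011, -0.0002, 0.0243, 0.53, 24.67, -0.58] rows>= 3.4
row [-0.0105, -0.0002, 0.0151, 0.56, 28.67, -0.6] rows>= 4.0
row [-0.0017, -0.0005, -0.0396, 0.56, 28.67, -0.6] rows>= 4.0
```

```bash
python3 drive.py '[[0.0031,0,0.002,0,0.7,0],[0.0005,0,0.005,0,2.7,0],[-0.0021,0,0.0079,0,4.7,0],[-0.004,0,0.0096,0,6.7,0],[-0.0058,0,0.0113,0,8.7,0],[-0.0073,0,0.0132,0,10.7,0],[-0.0089,0,0.0151,0,12.7,0],[-0.0095,0,0.0168,0,14.7,0],[-0.0102,0,0.0186,0,16.7,0],[-0.0103,0,0.02,0,18.7,0],[-0.0104,0,0.0215,0,20.7,0],[-0.011,0,0.0243,0,24.7,0]]'
python3 - <<'E'
from h import *
from plant import r
lipnow(); c=now()
for q,z,a in((-.093,.045,-20),(-.091,.065,-25),(-.085,.12,-25),(-.085,.16,-25)): rel(c,tool(tray(q,z),-89.25,a))
E
```

```text
time_s: 10.05
tcp_pos: [0.5712, 0.0511, 0.0512]
eef_rot: [-179.5, -40.1, -90.2]
contact_force: [0.1, 0.3, -4.0]
gripper_width: 0.0217
gripper_force: 55.0
lip [ 0.5697 -0.1055  0.0463] rpy [ -0.2 -20.1 -89.9]
row [-0.0014, 0.0005, 0.0001, 0.55, -0.13, -0.42] rows>= 0.1
row [0.0013, 0.0005, -0.0059, 0.59, 4.87, -0.44] rows>= 0.7
row [0.0322, 0.0002, -0.0519, 0.59, 4.87, -0.44] rows>= 1.5
row [0.0579, -0.0001, -0.0825, 0.59, 4.87, -0.44] rows>= 2.4
```

```bash
python3 drive.py '[[0,0,-0.003,0,2.5,0],[0.0013,0,-0.0059,0,4.9,0],[0.008,0,-0.017,0,4.9,0],[0.016,0,-0.028,0,4.9,0],[0.024,0,-0.04,0,4.9,0],[0.0322,0,-0.052,0,4.9,0],[0.041,0,-0.062,0,4.9,0],[0.05,0,-0.073,0,4.9,0],[0.058,0,-0.0825,0,4.9,0],[0.058,0,-0.0825,0,4.9,0],[0.058,0,-0.0825,0,4.9,0],[0.058,0,-0.0825,0,4.9,0]]'
python3 - <<'E'
from h import *
from plant import r
lipnow()
k=r.capture("wrist"); np.savez("w4.npz",**k); cv2.imwrite("pics/w4.png",k["frame"][:,:,::-1])
c=now(); 
L=lambda y,z:(.45,y,z)
for t in (((.52,-.12,.23),-89.25,-25),((.45,-.20,.25),-89.25,-25),((.45,-.26,.22),-90,-15),((.45,-.27,.175),-90,0),((.45,-.27,.175),-90,55)): rel(c,tool(*t))
E
```

```text
time_s: 11.05
tcp_pos: [0.5696, 0.0602, 0.1503]
eef_rot: [-179.6, -45.1, -90.0]
contact_force: [0.1, -0.5, -3.0]
gripper_width: 0.0211
gripper_force: 55.0
lip [ 0.5682 -0.0963  0.159 ] rpy [ -0.3 -25.1 -89.8]
row [0.0674, 0.0497, -0.0341, 0.69, -0.13, -0.26] rows>= 2.2
row [0.138, 0.12, 0.0081, 0.69, -0.13, -0.26] rows>= 4.4
row [0.1791, 0.1182, 0.0532, 0.13, -10.12, 0.35] rows>= 5.3
row [0.1895, 0.1183, 0.0713, 0.09, -25.12, 0.45] rows>= 5.6
row [0.3337, 0.1183, 0.0828, -0.07, -80.12, 0.81] rows>= 11.2
```

View pics/w4.png

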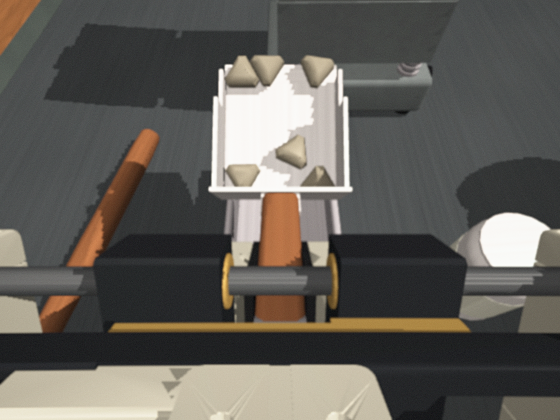

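All six chips are in the scoop: three have slid towards the back, at (242,175), (318,178) and (292,152). Three still rest on the lip at (243,72), (267,68) and (318,70). I'll tip the mouth up further while still above the tray so they slide back.

```bash
python3 - <<'E'
from h import *
c=now()
for a in(-30,-38): rel(c,tool((.5685,-.096,.159),-89.8,a), )
E
python3 drive.py '[[0,0,0,0,0,0]]'
```

```text
row [-0.0086, -0.0, 0.0099, 0.32, 4.88, 0.1] rows>= 0.7
row [-0.0205, 0.0001, 0.0282, 0.35, 12.87, 0.05] rows>= 1.8
time_s: 11.18
tcp_pos: [0.5696, 0.0601, 0.1499]
eef_rot: [-179.7, -45.2, -90.0]
contact_force: [1.3, -0.5, -2.8]
gripper_width: 0.0219
gripper_force: 55.0
```

```bash
python3 drive.py '[[-0.002,0,0.0025,0,1.3,0],[-0.005,0,0.006,0,3,0],[-0.0086,0,0.0099,0,4.9,0],[-0.0126,0,0.016,0,7.5,0],[-0.0166,0,0.022,0,10.2,0],[-0.0205,0,0.0282,0,12.9,0],[-0.0205,0,0.0282,0,12.9,0],[-0.0205,0,0.0282,0,12.9,0],[-0.0205,0,0.0282,0,12.9,0]]'
python3 - <<'E'
from h import *
from plant import r
lipnow()
k=r.capture("wrist"); np.savez("w5.npz",**k); cv2.imwrite("pics/w5.png",k["frame"][:,:,::-1])
f=k["frame"][35:195,205:355]; h=cv2.cvtColor(f,cv2.COLOR_RGB2HSV); m=((h[...,1]>45)&(h[...,0]>10)&(h[...,0]<35)).astype(np.uint8)
n,l,st,ce=cv2.connectedComponentsWithStats(m); print([(ce[j]+[205,35]).round().tolist()+[st[j,4]] for j in range(1,n) if st[j,4]>60])
E
```

```text
time_s: 11.93
tcp_pos: [0.5703, 0.0552, 0.1159]
eef_rot: [-179.5, -58.0, -90.2]
contact_force: [-0.3, 0.3, -3.0]
gripper_width: 0.0217
gripper_force: 55.0
lip [ 0.5688 -0.0953  0.1592] rpy [ -0.3 -38.  -89.8]
[[258.0, 164.0, np.int32(2304)], [319.0, 161.0, np.int32(1009)], [279.0, 193.0, np.int32(70)]]
```

All chips have slid to the back of the pan (blobs at rows 161–164). Next I carry them to the finisher.

Run:
```python
from h import *
c=now()
for t in (((.54,-.10,.24),-89.8,-30),((.45,-.16,.27),-90,-28),((.45,-.22,.25),-90,-25)): rel(c,tool(*t))
```

```text
row [0.0862, 0.0287, -0.054, 0.23, -7.95, 0.1] rows>= 2.5
row [0.148, 0.1182, -0.0232, 0.06, -9.95, 0.23] rows>= 4.6
row [0.1694, 0.1186, 0.0334, 0.05, -12.95, 0.25] rows>= 5.0
```

```bash
python3 drive.py '[[0.02,0.007,-0.013,0,-2,0],[0.043,0.014,-0.027,0,-4,0],[0.065,0.021,-0.04,0,-6,0],[0.0862,0.0287,-0.054,0,-8,0],[0.1,0.05,-0.046,0,-8.5,0],[0.117,0.073,-0.039,0,-9,0],[0.132,0.095,-0.031,0,-9.5,0],[0.148,0.118,-0.023,0,-10,0],[0.155,0.118,-0.005,0,-11,0],[0.162,0.118,0.014,0,-12,0],[0.1694,0.1186,0.0334,0,-13,0],[0.1694,0.1186,0.0334,0,-13,0]]'
python3 - <<'E'
from h import *
from plant import r
lipnow(); c=now(); print(r.get_state()["joints"].round(1))
for t in (((.45,-.255,.215),-90,-15),((.45,-.27,.19),-90,0),((.45,-.275,.182),-90,20),((.45,-.28,.175),-90,40),((.45,-.285,.172),-90,58)): rel(c,tool(*t)); print(tool(*t)[0].round(3))
E
```

```text
time_s: 12.98
tcp_pos: [0.4492, -0.067, 0.2421]
eef_rot: [-179.5, -44.8, -90.3]
contact_force: [-1.0, -0.2, -3.3]
gripper_width: 0.0214
gripper_force: 55.0
lip [ 0.4474 -0.2235  0.25  ] rpy [ -0.2 -24.8 -90. ]
[ 43.5   7.8 -41.3  31.9 -77.2 -61.1]
row [0.0172, -0.0023, 0.0287, 0.16, -9.82, 0.16] rows>= 1.4
[ 0.452 -0.099  0.234]
row [0.0454, -0.0024, 0.0361, 0.1, -24.82, 0.26] rows>= 3.5
[ 0.452 -0.125  0.248]
row [0.0962, -0.0026, 0.0328, 0.01, -44.82, 0.39] rows>= 6.3
[ 0.452 -0.158  0.287]
row [0.1489, -0.0027, 0.0477, -0.09, -64.82, 0.53] rows>= 9.1
[ 0.452 -0.206  0.313]
row [0.1945, -0.0027, 0.0747, -0.17, -82.82, 0.65] rows>= 11.6
[ 0.452 -0.258  0.326]
```

```bash
python3 drive.py '[[0.009,0,0.014,0,-5,0],[0.0172,0,0.0287,0,-10,0],[0.031,0,0.0325,0,-17,0],[0.0454,0,0.0361,0,-24.8,0],[0.058,0,0.035,0,-30,0],[0.071,0,0.034,0,-35,0],[0.0835,0,0.0335,0,-40,0],[0.0962,0,0.0328,0,-44.8,0],[0.109,0,0.036,0,-49.8,0],[0.122,0,0.04,0,-54.8,0],[0.136,0,0.0435,0,-59.8,0],[0.1489,0,0.0477,0,-64.8,0]]'
python3 - <<'E'
from h import *
from plant import r
lipnow(); c=now(); print(r.get_state()["joints"].round(1))
for t in (((.446,-.28,.173),-90,45),((.446,-.285,.172),-90,55)): rel(c,tool(*t))
E
```

```text
time_s: 13.98
tcp_pos: [0.4511, -0.2033, 0.3158]
eef_rot: [-179.4, 20.0, -89.5]
contact_force: [1.0, -0.3, -3.6]
gripper_width: 0.0217
gripper_force: 55.0
lip [ 0.4509 -0.2771  0.1776] rpy [  0.2  40.  -89.1]
[-17.6   7.4  -0.3 -19.2 -88.3  19.6]
row [0.0139, 0.0035, -0.0065, 0.1, -5.0, 0.81] rows>= 0.7
row [0.0404, 0.0036, -0.0241, 0.12, -15.0, 0.89] rows>= 2.1
```

```bash
python3 drive.py '[[0.007,0.002,-0.003,0,-2.5,0.4],[0.0139,0.0035,-0.0065,0,-5,0.8],[0.022,0.0035,-0.012,0,-8,0.8],[0.031,0.0035,-0.018,0,-11.5,0.8],[0.0404,0.0036,-0.0241,0,-15,0.9],[0.0404,0.0036,-0.0241,0,-15,0.9],[0.0404,0.0036,-0.0241,0,-15,0.9],[0.0404,0.0036,-0.0241,0,-15,0.9],[0.0404,0.0036,-0.0241,0,-15,0.9]]'
python3 - <<'E'
from h import *
from plant import r
lipnow()
k=r.capture("wrist"); np.savez("w6.npz",**k); cv2.imwrite("pics/w6.png",k["frame"][:,:,::-1]); print(r.get_state()["contact_force"])
E
```

```text
time_s: 14.73
tcp_pos: [0.4479, -0.2483, 0.3231]
eef_rot: [179.9, 34.7, -90.5]
contact_force: [0.4, -0.2, -2.8]
gripper_width: 0.0215
gripper_force: 55.0
lip [ 0.4455 -0.2845  0.1706] rpy [ -0.5  54.7 -90.4]
[-0.1431905  -0.13513672 -1.66945356]
```

View pics/w6.png

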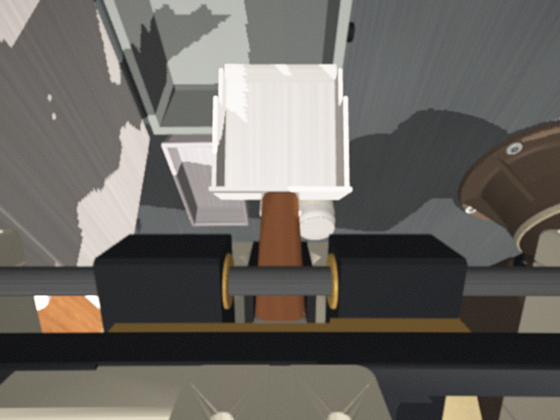

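The scoop is empty, and no chips show in the tray at (205,180). The tub lies behind the pan at the top of the picture. I'll retreat, check the tub, then lay the scoop back where it was.

Run:
```python
from h import *
c=now()
for t in (((.447,-.24,.25),-89,30),((.50,-.02,.26),-75,10)): rel(c,tool(*t))
```

```text
row [-0.1146, 0.0019, 0.0184, 0.02, 24.71, -1.21] rows>= 3.5
row [-0.3048, -0.0162, 0.1871, -2.78, 44.38, -15.43] rows>= 8.6
```

```bash
python3 drive.py '[[-0.1146,0.0019,0.0184,0,24.7,-1.2],[-0.1146,0.0019,0.0184,0,24.7,-1.2],[-0.1146,0.0019,0.0184,0,24.7,-1.2],[-0.1146,0.0019,0.0184,0,24.7,-1.2],[-0.3048,-0.0162,0.187,-2.8,44.4,-15.4],[-0.3048,-0.0162,0.187,-2.8,44.4,-15.4],[-0.3048,-0.0162,0.187,-2.8,44.4,-15.4],[-0.3048,-0.0162,0.187,-2.8,44.4,-15.4],[-0.3048,-0.0162,0.187,-2.8,44.4,-15.4],[-0.3048,-0.0162,0.187,-2.8,44.4,-15.4],[-0.3048,-0.0162,0.187,-2.8,44.4,-15.4],[-0.3048,-0.0162,0.187,-2.8,44.4,-15.4]]'
python3 - <<'E'
from h import *
from plant import r
lipnow(); c=now()
for t in (((.56,.20,.26),-40,5),((.5701,.255,.15),-22.5,0),((.5701,.255,.03),-22.5,0)): rel(c,tool(*t))
k=r.capture("top"); f=k["frame"]; cv2.imwrite("pics/t3.png",f[170:310,380:520][:,:,::-1].repeat(4,0).repeat(4,1))
E
```

```text
time_s: 15.78
tcp_pos: [0.4672, 0.1141, 0.3417]
eef_rot: [-179.5, -9.8, -75.0]
contact_force: [0.7, -0.5, -2.0]
gripper_width: 0.0217
gripper_force: 55.0
lip [ 0.5005 -0.0144  0.2585] rpy [ -0.   10.2 -74.7]
row [-0.1737, -0.0332, -0.0189, 7.53, 4.69, -33.97] rows>= 4.9
row [-0.2191, -0.0206, 0.0974, 13.55, 8.96, -50.61] rows>= 7.4
row [-0.2396, -0.0196, 0.2156, 13.55, 8.96, -50.61] rows>= 7.7
```

View pics/t3.png

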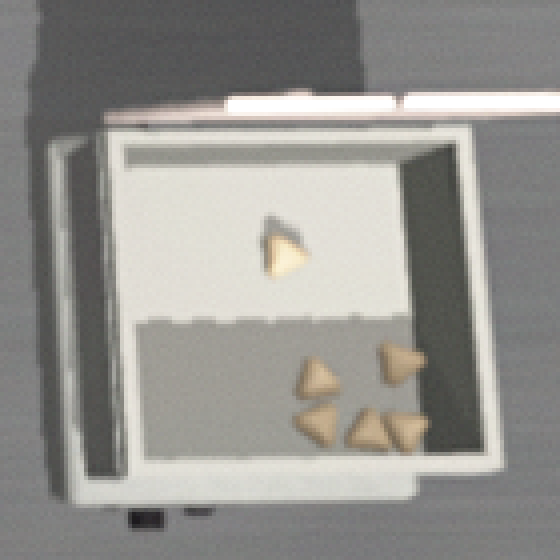

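All six chips lie in the tub: crop positions (285,258), (318,380), (320,425), (368,428), (405,430) and (400,362).

```bash
python3 drive.py '[[-0.174,-0.033,-0.019,7.5,4.7,-34],[-0.174,-0.033,-0.019,7.5,4.7,-34],[-0.174,-0.033,-0.019,7.5,4.7,-34],[-0.174,-0.033,-0.019,7.5,4.7,-34],[-0.174,-0.033,-0.019,7.5,4.7,-34],[-0.219,-0.0206,0.097,13.5,9,-50.6],[-0.219,-0.0206,0.097,13.5,9,-50.6],[-0.219,-0.0206,0.097,13.5,9,-50.6],[-0.219,-0.0206,0.097,13.5,9,-50.6],[-0.219,-0.0206,0.097,13.5,9,-50.6],[-0.219,-0.0206,0.097,13.5,9,-50.6]]'
python3 - <<'E'
from h import *
from plant import r
lipnow(); c=now()
for t in (((.5701,.255,.03),-22.5,0),((.5701,.255,.006),-22.5,0)): rel(c,tool(*t))
k=dict(np.load("top0.npz")); px=[(380+u/4,170+v/4) for u,v in((285,258),(318,380),(320,425),(368,428),(405,430),(400,362))]
P=plane(k,px,.097); print(np.linalg.norm(P-[.482,-.306,.125],axis=1).round(3))
E
```

```text
time_s: 16.75
tcp_pos: [0.4391, 0.3074, 0.2119]
eef_rot: [-179.3, -20.1, -23.2]
contact_force: [0.2, 0.3, -1.9]
gripper_width: 0.0215
gripper_force: 55.0
lip [0.5724 0.2494 0.1536] rpy [  0.1  -0.1 -22.9]
row [-0.0464, -0.002, 0.1145, 0.06, -0.07, -0.38] rows>= 3.0
row [-0.0546, -0.0017, 0.1371, 0.06, -0.07, -0.38] rows>= 3.5
[0.045 0.054 0.072 0.087 0.102 0.084]
```

```bash
python3 drive.py '[[-0.013,-0.001,0.032,0,0,-0.4],[-0.026,-0.002,0.064,0,0,-0.4],[-0.037,-0.002,0.092,0,0,-0.4],[-0.0464,-0.002,0.1145,0,0,-0.4],[-0.0464,-0.002,0.1145,0,0,-0.4],[-0.0464,-0.002,0.1145,0,0,-0.4],[-0.0464,-0.002,0.1145,0,0,-0.4],[-0.0464,-0.002,0.1145,0,0,-0.4]]'
python3 - <<'E'
from h import *
lipnow(); c=now(); rel(c,tool((.5701,.255,.0025),-22.5,0))
E
```

```text
time_s: 17.42
tcp_pos: [0.4367, 0.3125, 0.0887]
eef_rot: [-179.4, -20.1, -22.8]
contact_force: [0.4, -0.3, -2.5]
gripper_width: 0.0217
gripper_force: 55.0
lip [0.5704 0.2552 0.0304] rpy [  0.   -0.1 -22.5]
row [-0.0096, 0.0007, 0.026, -0.0, -0.07, -0.03] rows>= 0.7
```

```bash
python3 drive.py '[[-0.0024,0,0.0065,0,0,0],[-0.0048,0,0.013,0,0,0],[-0.0072,0,0.0195,0,0,0],[-0.0096,0,0.026,0,0,0],[-0.0099,0,0.027,0,0,0],[-0.0099,0,0.027,0,0,0],[-0.0099,0,0.027,0,0,0]]'
python3 drive.py '[[0,0,0,0,0,0],[0,0,0,0,0,0],[0,0,0,0,0,0],[0,0,0,0,0,0],[0,0,0,0,0,0],[0,0,0,0,0,0],[0,0,0,0,0,0],[0,0,0,0,0,0],[0,0,0,0,0,0],[0,0,0,0,0,0]]' 0.07
python3 drive.py '[[0,0,-0.03,0,0,0],[0,0,-0.06,0,0,0],[0,0,-0.09,0,0,0],[0,0,-0.12,0,0,0],[0,0,-0.15,0,0,0],[0,0,-0.2,0,0,0],[0,0,-0.2,0,0,0]]'
python3 - <<'E'
from h import *
from plant import r
k=r.capture("wrist"); np.savez("w7.npz",**k); c=now()
C=cloud(k); h=cv2.cvtColor(k["frame"],cv2.COLOR_RGB2HSV); m=(h[...,2]>150)&(h[...,1]<60)&(abs(C[...,0]-.515)<.09)&(abs(C[...,1]-.278)<.08)&(C[...,2]<.07)
Q=C[m]; f=Q[Q[:,2]<.02]; A=np.c_[f[:,:2],np.ones(len(f))]; w=np.linalg.lstsq(A,f[:,2],rcond=None)[0]; print("floor plane slopes",w.round(3),"mean z",f[:,2].mean(),len(f))
rel(c,((.40,.0,.45),(180,0,0)))
E
```

```text
time_s: 18.0
tcp_pos: [0.4359, 0.3114, 0.0584]
eef_rot: [-179.6, -20.1, -22.7]
contact_force: [-7.2, 0.1, 11.8]
gripper_width: 0.0218
gripper_force: 55.0
time_s: 18.83
tcp_pos: [0.4354, 0.3105, 0.0571]
eef_rot: [-179.7, -20.0, -22.7]
contact_force: [-0.1, 0.2, -0.7]
gripper_width: 0.0697
gripper_force: 0.0
time_s: 19.42
tcp_pos: [0.3716, 0.3389, 0.251]
eef_rot: [-179.2, -20.0, -22.8]
contact_force: [-0.5, 1.1, 1.2]
gripper_width: 0.0701
gripper_force: 0.0
floor plane slopes [-0.018  0.009  0.01 ] mean z 0.0025816543894575123 4379
row [0.2162, 0.2997, -0.1382, 3.18, -19.89, -22.39] rows>= 9.5
```

Run:
```python
from h import *
c=now(); rel(c,((.42,.20,.43),(180,0,-15)),((.55,-.02,.45),(180,0,0)),((.64,-.306,.45),(180,0,0)))
```

```text
row [0.1539, 0.1075, -0.1368, 0.55, -20.02, -7.54] rows>= 5.6
row [0.3534, 0.2608, -0.0876, 3.18, -19.89, -22.39] rows>= 10.7
row [0.5354, 0.4906, -0.0247, 3.18, -19.89, -22.39] rows>= 17.4
```

```bash
python3 drive.py '[[0.154,0.1075,-0.137,0.5,-20,-7.5],[0.154,0.1075,-0.137,0.5,-20,-7.5],[0.154,0.1075,-0.137,0.5,-20,-7.5],[0.154,0.1075,-0.137,0.5,-20,-7.5],[0.154,0.1075,-0.137,0.5,-20,-7.5],[0.353,0.261,-0.0876,3.2,-20,-22.4],[0.353,0.261,-0.0876,3.2,-20,-22.4],[0.353,0.261,-0.0876,3.2,-20,-22.4],[0.353,0.261,-0.0876,3.2,-20,-22.4],[0.353,0.261,-0.0876,3.2,-20,-22.4],[0.353,0.261,-0.0876,3.2,-20,-22.4],[0.353,0.261,-0.0876,3.2,-20,-22.4]]' 0.0 20
python3 drive.py '[[0,0,0,0,0,0],[0,0,0,0,0,0]]'
python3 - <<'E'
from h import *
c=now(); rel(c,((.64,-.306,.45),(180,0,0)),((.61,-.306,.305),(180,0,0)))
E
```

```text
time_s: 20.47
tcp_pos: [0.5417, -0.009, 0.4435]
eef_rot: [179.6, 0.2, -0.1]
contact_force: [0.4, 1.1, 2.0]
gripper_width: 0.001
gripper_force: 0.0
time_s: 20.63
tcp_pos: [0.542, -0.009, 0.4424]
eef_rot: [179.6, 0.3, -0.4]
contact_force: [0.1, 0.1, -0.0]
gripper_width: 0.0005
gripper_force: 0.0
row [0.0999, 0.2965, -0.0059, 0.43, 0.32, -0.36] rows>= 7.5
row [0.0707, 0.2956, 0.1392, 0.43, 0.32, -0.36] rows>= 8.0
```

```bash
python3 drive.py '[[0.1,0.04,-0.006,0.4,0,0],[0.1,0.2965,-0.006,0.4,0,0],[0.1,0.2965,-0.006,0.4,0,0],[0.1,0.2965,-0.006,0.4,0,0],[0.1,0.2965,-0.006,0.4,0,0],[0.1,0.2965,-0.006,0.4,0,0],[0.1,0.2965,-0.006,0.4,0,0],[0.1,0.2965,-0.006,0.4,0,0],[0.1,0.2965,-0.006,0.4,0,0],[0.1,0.2965,-0.006,0.4,0,0],[0.1,0.2965,0.03,0.4,0,0],[0.1,0.2965,0.06,0.4,0,0]]'
python3 drive.py '[[0,0,0.03,0,0,0],[0,0,0.06,0,0,0],[0,0,0.079,0,0,0],[0,0,0.079,0,0,0],[0,0,0.079,0,0,0]]'
python3 - <<'E'
from h import *
from plant import r
print(r.get_state()["joints"].round(1)); c=now(); H=np.array([.5755,.159])
for th in (81,75,68,61,54,47,40,33,26,19,12,6,2,0):
    t=np.radians(th); p=H+.150*np.array([-np.cos(t),np.sin(t)])+.001*np.array([np.sin(t),np.cos(t)])
    print(th,end=" "); rel(c,((p[0]+.0095*min(1,th/15),-.306,p[1]),(180,0,0)))
E
```

```text
time_s: 21.63
tcp_pos: [0.6411, -0.3022, 0.3853]
eef_rot: [180.0, 0.0, -0.0]
contact_force: [0.8, 0.1, -1.0]
gripper_width: 0.0005
gripper_force: 0.0
time_s: 22.05
tcp_pos: [0.64, -0.3022, 0.306]
eef_rot: [180.0, 0.3, 0.0]
contact_force: [0.2, -0.9, 1.1]
gripper_width: 0.0006
gripper_force: 0.0
[ -9.5  22.   13.    0.1 -81.3  99.5]
81 row [-0.0775, 0.0038, -0.0009, 0.02, 0.32, 0.01] rows>= 1.9
75 row [-0.0929, 0.0038, 0.0023, 0.02, 0.32, 0.01] rows>= 2.2
68 row [-0.1103, 0.0038, 0.0081, 0.02, 0.32, 0.01] rows>= 2.7
61 row [-0.1268, 0.0037, 0.016, 0.02, 0.32, 0.01] rows>= 3.1
54 row [-0.1423, 0.0037, 0.0258, 0.02, 0.32, 0.01] rows>= 3.5
47 row [-0.1564, 0.0037, 0.0375, 0.02, 0.32, 0.01] rows>= 3.9
40 row [-0.169, 0.0037, 0.0507, 0.02, 0.32, 0.01] rows>= 4.2
33 row [-0.1799, 0.0037, 0.0654, 0.02, 0.32, 0.01] rows>= 4.6
26 row [-0.189, 0.0037, 0.0814, 0.02, 0.32, 0.01] rows>= 4.9
19 row [-0.196, 0.0037, 0.0983, 0.02, 0.32, 0.01] rows>= 5.3
12 row [-0.2028, 0.0037, 0.1159, 0.02, 0.32, 0.01] rows>= 5.6
6 row [-0.2091, 0.0037, 0.1315, 0.02, 0.32, 0.01] rows>= 5.9
2 row [-0.2123, 0.0037, 0.1419, 0.02, 0.32, 0.01] rows>= 6.1
0 row [-0.2137, 0.0037, 0.1472, 0.02, 0.32, 0.01] rows>= 6.2
```

```bash
python3 drive.py '[[-0.03,0.002,0,0,0.3,0],[-0.055,0.0038,0,0,0.3,0],[-0.07,0.0038,-0.001,0,0.3,0],[-0.0775,0.0038,-0.001,0,0.3,0],[-0.085,0.0038,0.001,0,0.3,0],[-0.0929,0.0038,0.0023,0,0.3,0],[-0.1103,0.0038,0.0081,0,0.3,0],[-0.1268,0.0038,0.016,0,0.3,0],[-0.1423,0.0038,0.0258,0,0.3,0],[-0.1564,0.0038,0.0375,0,0.3,0],[-0.169,0.0038,0.0507,0,0.3,0],[-0.169,0.0038,0.0507,0,0.3,0]]'
python3 - <<'E'
from h import *
from plant import r
c=now(); H=np.array([.5755,.159])
for th in (40,33,26,19,12,6,2,0):
    t=np.radians(th); p=H+.150*np.array([-np.cos(t),np.sin(t)])+.001*np.array([np.sin(t),np.cos(t)])
    print(th,end=" "); rel(c,((p[0]+.0095*min(1,th/15),-.306,p[1]),(180,0,0)))
P=cloud(r.capture("side")); Q=P[(abs(P[...,1]+.306)<.09)&(P[...,0]>.35)&(P[...,0]<.57)&(P[...,2]>.17)&(P[...,2]<.33)]
print("lid angle",np.degrees(np.median(np.arctan2(Q[:,2]-.159,.5755-Q[:,0]))))
E
```

```text
time_s: 23.05
tcp_pos: [0.4685, -0.3071, 0.2545]
eef_rot: [-180.0, 0.1, -0.1]
contact_force: [-0.3, -0.4, -0.8]
gripper_width: 0.0005
gripper_force: 0.0
40 row [0.0023, -0.0011, -0.0017, -0.04, 0.09, -0.14] rows>= 0.1
33 row [-0.0087, -0.001, 0.013, -0.04, 0.09, -0.14] rows>= 0.4
26 row [-0.0178, -0.001, 0.0289, -0.04, 0.09, -0.14] rows>= 0.8
19 row [-0.0249, -0.001, 0.0458, -0.04, 0.09, -0.14] rows>= 1.2
12 row [-0.0318, -0.001, 0.0634, -0.04, 0.09, -0.14] rows>= 1.7
6 row [-0.0381, -0.0009, 0.0789, -0.04, 0.09, -0.14] rows>= 2.1
2 row [-0.0414, -0.0009, 0.0893, -0.04, 0.09, -0.14] rows>= 2.4
0 row [-0.0428, -0.0009, 0.0946, -0.04, 0.09, -0.14] rows>= 2.5
lid angle 43.951968097244986
```

```bash
python3 drive.py '[[-0.0087,-0.001,0.013,0,0,0],[-0.0178,-0.001,0.029,0,0,0],[-0.0249,-0.001,0.0458,0,0,0],[-0.0318,-0.001,0.0634,0,0,0],[-0.0381,-0.001,0.079,0,0,0],[-0.0414,-0.001,0.088,0,0,0],[-0.0428,-0.001,0.092,0,0,0],[-0.0428,-0.001,0.092,0,0,0],[-0.0428,-0.001,0.092,0,0,0]]'
python3 - <<'E'
from h import *
from plant import r
P=cloud(r.capture("side")); Q=P[(abs(P[...,1]+.306)<.085)&(P[...,0]>.39)&(P[...,0]<.45)&(P[...,2]>.14)&(P[...,2]<.33)]
print("lid z front",np.percentile(Q[:,2],[10,50,90]))
E
```

```text
time_s: 23.85
tcp_pos: [0.4287, -0.3064, 0.1643]
eef_rot: [180.0, -0.0, -0.1]
contact_force: [1.0, 2.0, 2.1]
gripper_width: 0.0004
gripper_force: 1.4
lid z front [0.16693008 0.24618609 0.31540353]
```

```bash
python3 drive.py '[[0,0,0.002,0,0,0],[0,0,0.004,0,0,0],[0,0,0.006,0,0,0],[0,0,0.006,0,0,0]]'; python3 drive.py '[[0,0,0.002,0,0,0],[0,0,0.004,0,0,0],[0,0,0.004,0,0,0],[0,0,0.004,0,0,0]]'
```

```text
time_s: 24.23
tcp_pos: [0.4288, -0.3066, 0.1637]
eef_rot: [179.9, -0.2, 0.0]
contact_force: [-13.6, 16.8, 49.5]
gripper_width: 0.0006
gripper_force: 24.6
time_s: 24.57
tcp_pos: [0.4289, -0.3067, 0.1634]
eef_rot: [179.8, -0.3, 0.1]
contact_force: [-23.4, 29.0, 79.5]
gripper_width: 0.0007
gripper_force: 39.8
```

```bash
python3 drive.py '[[0,0,-0.01,0,0,0],[0,0,-0.03,0,0,0],[0,0,-0.07,0,0,0],[0,0,-0.11,0,0,0],[0,0,-0.15,0,0,0],[-0.03,-0.15,-0.25,0,0,0],[-0.03,-0.15,-0.25,0,0,0],[-0.03,-0.15,-0.25,0,0,0],[-0.03,-0.15,-0.25,0,0,0],[-0.03,-0.15,-0.25,0,0,0],[-0.03,-0.15,-0.25,0,0,0],[-0.03,-0.15,-0.25,0,0,0]]'
python3 - <<'E'
from h import *
from plant import r
for n in("side","top"):
    k=r.capture(n); P=cloud(k)
    cv2.imwrite(f"pics/{n}f.png",k["frame"][:,:,::-1])
    Q=P[(abs(P[...,1]+.306)<.085)&(P[...,0]>.39)&(P[...,0]<.57)&(P[...,2]>.14)&(P[...,2]<.2)]
    print(n,len(Q),"lid z=a*x+b",np.polyfit(Q[:,0],Q[:,2],1).round(4),np.median(Q[:,2]))
E
```

```text
time_s: 25.57
tcp_pos: [0.3983, -0.1557, 0.4044]
eef_rot: [-180.0, -0.1, 0.0]
contact_force: [0.6, 0.2, -0.0]
gripper_width: 0.0006
gripper_force: 0.0
side 1213 lid z=a*x+b [0.0029 0.1669] 0.16818600604585554
top 2505 lid z=a*x+b [-0.002   0.1649] 0.1637022550914773
```

View pics/sidef.png

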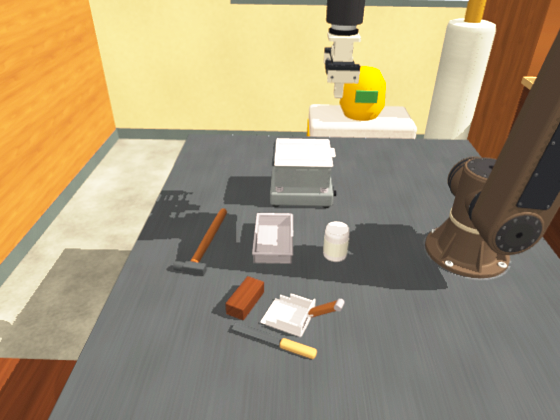

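The lid is flat shut at (303,155), with a fitted slope under 0.003. The scoop lies flat at (290,313), the tray is empty at (274,238), and the bystanders are where they were. The arm is clear.

```bash
python3 drive.py '[[0,0,0,0,0,0],[0,0,0,0,0,0]]' | head -2; python3 -c "
from plant import r
print(r.close_job())"
```

```text
time_s: 25.83
tcp_pos: [0.3981, -0.157, 0.4027]
the job is handed in; nothing more can be done
None
```

I handed the job in at 25.8 s: all six chips are in the tub, the lid is pressed shut, the scoop is back flat on the bench, and the hammer, tin, block and file look unmoved; no verdict came back.

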